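Eject a sample cartridge and hold it up to the inspection camera

ROBOT

A 6-joint arm with a two-finger parallel gripper is mounted at the origin on the work surface. World frame = base frame: x ahead of the robot, y to its left, z up, the work surface at z = 0. Lengths are in m, angles in rad, forces in N, time in s.
With the tool pointing down it reaches from about 0.375 to 0.9 m from the base axis. Payload 3.1 kg.
Tool frame: the origin (TCP) lies at the centre of the arm's flange, where the gripper is bolted on; the fingertips stand 173 mm ahead of it and the grasp point (between the pads) lies 155 mm ahead of it (r.tips_ahead is the distance from the TCP to the fingertips, in m); z points along the fingers, y is the line along which they close (so a half turn about z gives the same grasp; the last joint's range is limited). The gripper opens to 85 mm and grips with 20 to 120 N. Pads are 22 mm wide; open, the fingers measure 114 mm over their backs; the gripper's body (76 mm by 85 mm) begins 54 mm behind the grasp point. The pads swing forward as they close: fully open they stand 13 mm farther back than shut.
Start: joints at [0.973, 0.527, 1.433, -0, 1.181, -0.178], TCP at [0.255, 0.571, 0.405] pointing down, gripper open.
Joint ranges: [-3.08, 3.08], [-0.75, 2.2], [0.22, 2.44], [-1.43, 4.57], [0, 2.65], [-2.85, 2.85]. Speed limits (rad/s): [2.79, 2.79, 3.14, 3.14, 3.14, 3.14].

INTERFACE

Orientations are given as a unit quaternion [w, x, y, z].
In Python, from station import r gives the robot as it stands.
- The arm moves only by the tool servo_tool, never from a script. Its argument "deltas" is a list of rows, each a list of 7 numbers: the shift along the world's x, y, z in cm, then the turn, a rotation vector about the world's x, y, z in degrees, then the opening, from 0 (shut) to 1 (fully open). A call has exactly 5 rows; each row shifts and turns the commanded pose from where the row before left it; what a row does not reach is not made up. A row lasts 1/8 s, in which the tool goes at most 62.5 mm and 10.7 degrees, less where a joint would pass 70% of its speed; a pose out of reach is approached as far as the arm can. A call is refused whole if a number of a shift passes 6.25 or a number of a turn 10.7, either way. A call with a gripper value outside its range is refused whole. The fingers move at their own pace and stop on an object; "grip_force" is the grip in N (left out, the last holds). Time passes only in rows, so rows that do not move let the fingers close, or fill a call up. It gives the time, the measured TCP pose, the force, the opening and the grip force at its end, in the units of the state.
- r.observe(): the state, without advancing time (a new reading comes with each control period).
- r.camera(name): name is "scene" or "top" or "wrist"; returns a dict with "img" (400x640x3 uint8, red, green, blue), "K" (3x3 intrinsics, pixels), "R" (3x3) and "t" (3): a world point X has camera coordinates R X + t; the wrist camera has in their place "tool_from_camera" (4x4, takes a point from camera to tool coordinates, whose origin is the TCP and whose axes are the flange's). Camera axes: x right, y down, z forward; pixel columns grow to the right and rows downward; lengths in m; the calibration is good to about 2 mm. The wrist camera is an equidistant fisheye: a pixel r from the principal point sees the ray r / f radians off the axis. A picture is of the moment at which its call begins: read the wrist's pose just before it. There is no depth.
- r.job_done(): hands the job in; it is judged then, once.
Trained networks look in the newest picture that a camera, given by its name, has taken for a name from the list of things; names that differ only in an ending like _2 or _b are one class to them, and where a whole thing is asked for, a point or a joint stands for the part that bears it (a point fixed in the world has none). Each returns a list of dicts, best first, with "score" (0 to 1); they miss things now and then, are a little off and sometimes report something else, mostly with a low value. They report only what shows in the picture. A call takes as long as a camera call.
- r.regions_of(camera, label): "mask" (400x640 bool, what is visible of it) and "box" ([left, top, right, bottom] in pixels, round what is visible of it).
The state is a dict: "time": time; "joint_pos": joint angles; "qvel": joint speeds; "effort": joint torques, N m; "tool_pos": TCP position; "ee_rot": TCP orientation; "contact_force": force on the tool from outside, world axes, zero at the start; "wrist_torque": the same for the moment, N m; "finger_gap": opening from 0.0 (shut) to 1.0 (fully open); "finger_force": force on a finger pad.
Only numpy, scipy, OpenCV 4.12 (cv2) and the standard library are available. Lean on these libraries where they do the work, as an engineer would, in place of code of your own. Each camera call takes 0.05 s, during which the arm holds its last target. There are 200 camera calls.

TASK

Push the dock's spring ejector all the way in so that the sample cartridge comes out of the mouth, then draw the cartridge out and hold it up in the air in front of the inspection camera: upright, its flat face square to the lens, with the centre of its round window on the lens axis and 9 cm from the lens front. Finish while holding it there, still in the gripper and touching nothing else; do not knock the camera, and leave the other things on the bench where they are.

Things in the scene. Friction and masses are not known exactly. Their poses are not given: they have to be found in the camera images.
- dock: Dock fixed to the bench: grey base plate, x -105 to 125 mm, 64 wide, 12 high, no side rails; on it an aluminium bay block, x -35 to 40, 49 wide, top at z = 67, with a bay 17 wide (floor z = 12), roofed but for a narrow slot, open at both ends. The cartridge comes out of the mouth at x = -35 along -x, onto the base plate. Origin: plate's underside, on the bay's middle line; z up, y across the bay
- dock_mouth (a point): Middle of the bay's mouth opening, on the dock, at dock (-35, 0, 34.5) mm; axes as the dock's
- ejector (a joint): Travel of the ejector in m: 0 sprung out (rest), 0.045 fully in at its stop. It slides along the dock's -x; its rod pushes the cartridge's rear end. The spring takes 1.6 N at first, 5.2 N fully in, and returns the ejector when let go. Fully in, the cartridge stands about 40 mm out of the mouth, and stays so
- ejector_pad (a point): Point on the rear (+x) face of the ejector's black upright thumb plate, on the middle line, 45 mm over the bench; axes as the dock's, moves with the ejector. The plate is 32 wide, 10 thick, z = 16 to 62 mm; at rest this face is at dock x = 105. Push it towards the dock's -x; there is free room behind it
- cartridge: White plastic cartridge standing on its long edge: 70 long (x), 14 thick (y), 45 high (z) mm, about 60 g. Origin: centre of its underside. At the start it is wholly in the bay, its -x end 3 mm inside the mouth, axes along the dock's. The -x end comes out first and has fine grip ribs (x -31 to -14); the other half has a round window, alike on both faces
- window (a point): Centre of the cartridge's round 25 mm window, at mid thickness, at cartridge (17, 0, 22.5) mm; axes as the cartridge's, the flat faces look along +y and -y
- lens (a point): Centre of the front of the inspection camera's lens (black, 32 mm across, on a grey 44 mm head). The head sits on an aluminium post, 22 mm square, top at 235 mm, 90 mm behind the lens front, on a dark base plate 130 x 110 x 12 mm; its height varies: lens axis 150 to 210 mm over the bench. The lens looks level along this point's -x; z up
- focus (a point): Point in the air on the lens axis, 90 mm in front of the lens front; x points from it to the lens, z up. The window's centre belongs here
- bottle: Amber glass bottle, loose, 48 mm diameter, 95 high; bystander. Origin: centre of its underside
- beaker: Glass beaker, loose, 60 mm diameter, 70 high; bystander. Origin: centre of its underside
- dish: Closed clear petri dish, loose, 90 mm diameter, 16 high; bystander. Origin: centre of its underside
- frame: Flat white square holder with a round hole, loose, 60 x 60 x 10 mm; bystander. Origin: centre of its underside
- jar: Clear plastic cup, loose, 80 mm diameter, 80 high; bystander. Origin: centre of its underside

How it is judged:
By the outcome, as a careful person would: the job done as asked, in the order asked, and still so for the second after the job is handed in, while the arm keeps its last pose, push and grip.
It also fails if it takes over 53 s, if anything falls off the work surface, if the arm or the gripper's body presses on something with over 40 N, if the wrist force passes 120 N, or if a joint passes its speed limit or range.

## Working session

There is one attempt and no reset: what is moved stays moved. The work goes in short steps, Python scripts to look and compute and a tool call to move; the robot and the scene stay as the last step left them, time stands still between calls to the robot, and variables do not carry over. Pictures are saved under pics/ and viewed, at most 10 in all, crops included, and the job is handed in when it is done.

Besides the shell and the picture viewer there is one more tool, called after "Request:" as name([rows], argument=value, ...), one row to a line, values as JSON. servo_tool: Moves the arm, as the interface text tells. Its arguments: {"type":"object","properties":{"deltas":{"type":"array","items":{"type":"array","items":{"type":"number"}}},"grip_force":{"type":"number"}},"required":["deltas"]}

```bash
ls; mkdir -p pics; cat > h.py <<'E'
from station import r
import numpy as np, cv2
from scipy.spatial.transform import Rotation as Ro
def ray(c,u,v):
    d=c["R"].T@np.linalg.inv(c["K"])@[u,v,1]; return -c["R"].T@c["t"], d/np.linalg.norm(d)
def atz(c,u,v,z):
    o,d=ray(c,u,v); return o+d*(z-o[2])/d[2]
def proj(c,X):
    p=c["R"]@np.asarray(X)+c["t"]; p=c["K"]@p; return p[:2]/p[2]
E
python3 - <<'E'
from h import *
for n in ["scene","top"]:
    c=r.camera(n); cv2.imwrite(f"pics/{n}0.png",c["img"][:,:,::-1]); np.savez(n+"0",**c)
    print(n,(-c["R"].T@c["t"]).round(3),c["K"][0,0],c["K"][:2,2],c["R"].round(3).tolist())
    for l in ["dock","ejector","cartridge","lens","bottle","beaker","dish","frame","jar"]:
        q=r.regions_of(n,l)
        print(l,[(round(x["score"],2),x["box"]) for x in q[:2]])
        if q: np.save(f"{n}_{l}.npy",q[0]["mask"])
o=r.observe();print(o["time"],o["tool_pos"],o["ee_rot"])
E
```

```text
pics
scene [1.081 0.243 1.054] 366.2876787512107 [313.12078165 201.44984873] [[-0.463, 0.886, -0.013], [0.754, 0.385, -0.532], [-0.467, -0.256, -0.846]]
dock [(0.6, [320.7, 214.3, 385.5, 274.1])]
ejector []
cartridge []
lens [(0.69, [225.6, 190.7, 254.2, 221.0]), (0.45, [357.9, 250.1, 379.7, 266.2])]
bottle [(0.72, [329.3, 279.6, 342.6, 299.0]), (0.48, [226.4, 191.0, 254.3, 222.7])]
beaker [(0.86, [253.4, 145.1, 270.7, 165.2])]
dish [(0.64, [289.3, 165.3, 319.9, 191.7]), (0.58, [184.6, 172.8, 210.0, 201.7])]
frame [(0.76, [435.0, 219.2, 462.2, 238.6]), (0.46, [327.4, 279.0, 343.4, 299.9])]
jar [(0.71, [221.9, 191.0, 258.3, 224.4]), (0.6, [183.0, 171.5, 210.4, 201.9])]
top [ 0.315 -0.048  1.296] 473.11551399699346 [311.45912757 200.92025423] [[0.013, -1.0, 0.003], [-0.974, -0.013, -0.227], [0.227, 0.0, -0.974]]
dock [(0.74, [217.0, 186.3, 299.5, 236.5])]
ejector [(0.5, [221.8, 193.0, 244.6, 208.3])]
cartridge [(0.42, [216.9, 188.1, 298.3, 237.7])]
lens [(0.85, [364.0, 137.1, 387.1, 182.2])]
bottle []
beaker [(0.85, [402.0, 254.1, 424.4, 278.3]), (0.36, [253.5, 205.1, 273.0, 217.3])]
dish [(0.76, [331.0, 254.8, 366.7, 282.5])]
frame [(0.98, [146.6, 265.3, 176.4, 290.4])]
jar []
1.0 [0.25469469 0.5707275  0.40473923] [4.91357472e-07 2.08368669e-01 9.78050355e-01 2.44241248e-05]
```

```bash
python3 - <<'E'
import cv2
t=cv2.imread("pics/top0.png")[100:310,140:460]; s=cv2.imread("pics/scene0.png")[130:320,170:490]
cv2.imwrite("pics/t1.png",cv2.resize(t,None,fx=2.5,fy=2.5,interpolation=3))
cv2.imwrite("pics/s1.png",cv2.resize(s,None,fx=2.5,fy=2.5,interpolation=3))
E
```

```text
(no output)
```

View pics/t1.png

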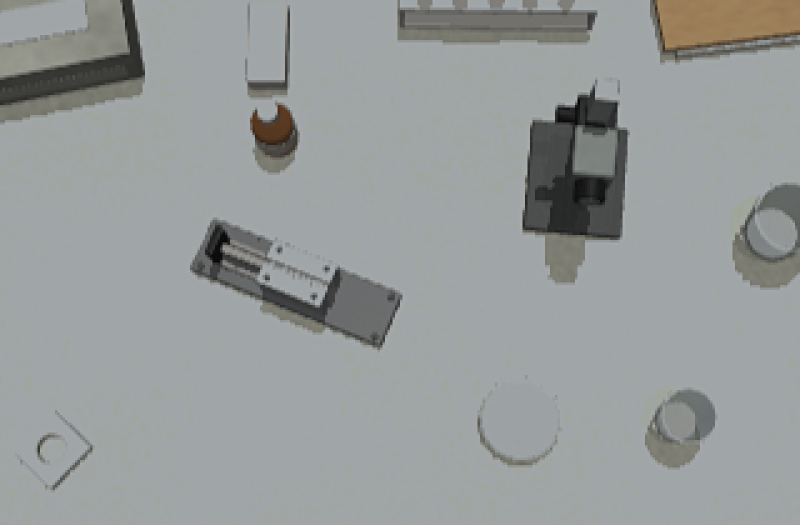

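View pics/s1.png

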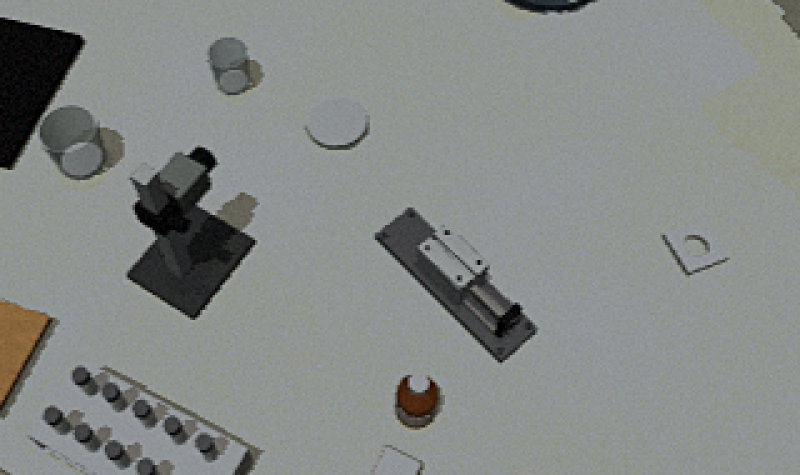

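The top view (crop px) shows the dock plate with corners near (215,220), (402,292), (380,345) and (191,270). The thumb plate is at its upper-left end and the mouth faces right and down. The inspection camera base is around (576,180), with the lens pointing down the image (world −x) at about (591,200). In the scene view, the plate corners are near (410,208), (375,238), (500,361) and (536,328).

```bash
cat > fit.py <<'E'
from h import *
from scipy.optimize import least_squares
T=dict(np.load("top0.npz"));S=dict(np.load("scene0.npz"))
tp=lambda a:np.array(a)/2.5+[140,100]-.3
sp=lambda a:np.array(a)/2.5+[170,130]-.3
P=np.array([[-.105,.032,.012],[-.105,-.032,.012],[.125,.032,.012],[.125,-.032,.012]])
def dockpts(p,X):
    c,s=np.cos(p[2]),np.sin(p[2]); return np.array([[p[0]+c*x-s*y,p[1]+s*x+c*y,z] for x,y,z in X])
if __name__=="__main__":
    # mouth end is -y world;dock +y: x=mouth->ejector dir(+world y), y = -world x
    tq=tp([[380,345],[402,292],[191,270],[215,220]])
    sq=sp([[410,208],[375,238],[536,328],[500,361]])
    g=np.array([atz(T,*q,.012) for q in tq]);print(g.round(4).tolist())
    print(np.array([atz(S,*q,.012) for q in sq]).round(4).tolist())
    def f(p):
        W=dockpts(p,P); return np.r_[[proj(T,w)-a for w,a in zip(W,tq)],[proj(S,w)-a for w,a in zip(W,sq)]].ravel()
    s=least_squares(f,[*g.mean(0)[:2],1.8]);print(s.x,np.degrees(s.x[2]),f(s.x).round(1).reshape(-1,2).tolist())
    B=np.array([[-.035,y,.067] for y in(-.0245,.0245)]+[[.04,y,.067] for y in(-.0245,.0245)]+[[.105,y,.062] for y in(-.016,.016)])
    out=[]
    for n,c,o in(("t",T,(190,160)),("s",S,(310,200))):
        im=cv2.resize(c["img"][o[1]:o[1]+90,o[0]:o[0]+120,::-1],None,fx=6,fy=6,interpolation=3)
        for X in dockpts(s.x,np.r_[P,B]):
            q=(proj(c,X)+.5-o)*6; cv2.circle(im,tuple(int(v) for v in q),3,(0,0,255),1)
        out.append(im)
    cv2.imwrite("pics/fit.png",cv2.resize(np.vstack(out),None,fx=.55,fy=.55,interpolation=3))
    bq=tp([[532,121],[628,128],[620,238],[524,229]])
    b=np.array([atz(T,*q,.012) for q in bq]);print("base",b.round(4).tolist(),b.mean(0))
    for n,c in(("top",T),("scene",S)):
        m=np.load(n+"_lens.npy");v,u=np.nonzero(m);print(n,m.sum(),u.min(),u.max(),v.min(),v.max())
E
python3 fit.py
```

```text
[[0.5102, 0.0054, 0.012], [0.5696, -0.0176, 0.012], [0.5913, 0.217, 0.012], [0.649, 0.1935, 0.012]]
[[0.5142, 0.0089, 0.012], [0.5752, -0.0118, 0.012], [0.5967, 0.219, 0.012], [0.6557, 0.1966, 0.012]]
[0.57855048 0.09168561 1.20252693] 68.89971762383279 [[0.0, -0.3], [0.1, -0.3], [-1.0, -0.9], [-1.1, -1.5], [-0.6, -1.2], [-1.0, -1.9], [0.6, -0.7], [0.4, -0.6]]
base [[0.7711, -0.1627, 0.012], [0.7642, -0.2724, 0.012], [0.6345, -0.2602, 0.012], [0.6434, -0.1529, 0.012]] [ 0.70331088 -0.21207382  0.012     ]
top 663 362 386 138 181
scene 543 225 255 190 221
```

View pics/fit.png

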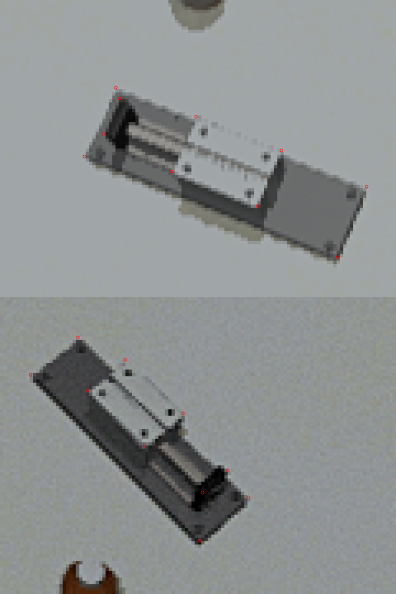

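The projected dock model sits on the plate and block corners within about 1–2 px in both crops. That gives dock origin (0.5786, 0.0917) and yaw 68.9°. Next I move behind the ejector with the fingers shut.

Request:
servo_tool([
  [3.8,-3.4,0,0,0,-8.7,0],
  [3.8,-3.4,0,0,0,-8.7,0],
  [3.8,-3.4,0,0,0,-8.7,0],
  [3.8,-3.4,0,0,0,-8.7,0],
  [3.8,-3.4,0,0,0,-8.7,0],
], grip_force=40)

```text
time: 1.62
tool_pos: [0.4458, 0.3996, 0.4049]
ee_rot: [0.0, 0.558, 0.83, 0.0]
contact_force: [-0.7, 0.1, 0.5]
finger_gap: 0.003
finger_force: 0.0
```

Request:
servo_tool([
  [3.8,-3.4,-1,0,0,-8.7,0],
  [3.8,-3.4,-1,0,0,-8.7,0],
  [3.8,-3.4,-1,0,0,-8.7,0],
  [3.8,-3.4,-2,0,0,-8.7,0],
  [3.8,-3.4,-2,0,0,-8.7,0],
])

```text
time: 2.25
tool_pos: [0.6359, 0.2295, 0.3344]
ee_rot: [0.0, 0.826, 0.564, 0.0]
contact_force: [0.4, 0.7, -0.1]
finger_gap: 0.0
finger_force: 0.0
```

```bash
cat >> h.py <<'E'
DO=np.array([.5786,.0917]);DY=np.radians(68.9)
def todock(p):
    c,s=np.cos(DY),np.sin(DY);d=np.asarray(p)[:2]-DO;return np.array([c*d[0]+s*d[1],-s*d[0]+c*d[1]])
def fromdock(q):
    c,s=np.cos(DY),np.sin(DY);return DO+[c*q[0]-s*q[1],s*q[0]+c*q[1]]
def st():
    o=r.observe();R=Ro.from_quat(np.roll(o["ee_rot"],-1)).as_matrix()
    print("t",round(o["time"],2),"tcp",o["tool_pos"].round(4),"dock",todock(o["tool_pos"]).round(4),"yaw_y",np.degrees(np.arctan2(R[1,1],R[0,1])).round(2),"z",R[:,2].round(4),"F",np.round(o["contact_force"],1),"gap",np.round(o["finger_gap"],3),"ff",o["finger_force"])
    return o,R
def wcam():
    o,R=st();c=r.camera("wrist");T=c["tool_from_camera"]
    c["Rw"]=R@T[:3,:3];c["o"]=R@T[:3,3]+o["tool_pos"];return c
def wproj(c,X):
    p=c["Rw"].T@(np.asarray(X)-c["o"]);th=np.arctan2(np.hypot(*p[:2]),p[2]);k=c["K"];f=k[0,0]
    return k[:2,2]+f*th*p[:2]/np.hypot(*p[:2])
def wray(c,u,v):
    k=c["K"];d=(np.array([u,v])-k[:2,2])/k[0,0];th=np.hypot(*d);s=np.sin(th)/max(th,1e-9)
    return c["o"],c["Rw"]@np.array([d[0]*s,d[1]*s,np.cos(th)])
E
python3 - <<'E'
from h import *
c=wcam();cv2.imwrite("pics/w1.png",c["img"][:,:,::-1]);print(c["K"],c["tool_from_camera"].round(3))
im=c["img"][:,:,::-1].copy()
for X in [(*fromdock((.105,y)),z) for y in(-.016,.016) for z in (.016,.062)]+[(*fromdock((x,y)),.012) for x in(-.105,.125) for y in(-.032,.032)]:
    q=wproj(c,X);print(q.round(0));cv2.circle(im,tuple(int(v) for v in q),4,(0,0,255),1)
cv2.imwrite("pics/w1.png",im)
print("target",fromdock((.150,0)))
E
```

```text
t 2.25 tcp [0.6359 0.2295 0.3344] dock [ 0.1492 -0.0039] yaw_y -21.35 z [ 8.e-04  3.e-04 -1.e+00] F [ 0.4  0.7 -0.1] gap 0.0 ff 0.0
[[309.70691629   0.         316.88380098]
 [  0.         309.70691629 198.6926367 ]
 [  0.           0.           1.        ]] [[-0.    -0.95  -0.311  0.081]
 [ 1.    -0.    -0.001  0.   ]
 [ 0.    -0.311  0.95   0.031]
 [ 0.     0.     0.     1.   ]]
[329. 228.]
[331. 249.]
[297. 228.]
[294. 249.]
[338. 365.]
[291. 365.]
[345. 208.]
[281. 208.]
target [0.63259952 0.23164303]
```

View pics/w1.png

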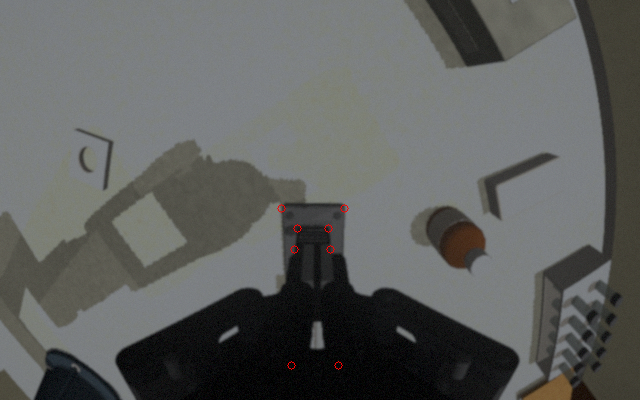

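The wrist view shows the dock plate end at (281–345, 208) and the thumb plate at about (313,235). The predicted points match within about 1 px, so the dock pose holds. I'll lower and approach.

Request:
servo_tool([
  [-0.35,0.2,-4.0,0,0,0.25,0],
  [0,0,-4.6,0,0,0,0],
  [0,0,-4.5,0,0,0,0],
  [-0.36,-0.93,0,0,0,0,0],
  [-0.54,-1.4,0,0,0,0,0],
])

```text
time: 2.92
tool_pos: [0.6226, 0.2091, 0.2051]
ee_rot: [0.001, 0.823, 0.568, 0.001]
contact_force: [0.7, -0.1, 0.0]
finger_gap: 0.004
finger_force: 0.0
```

Request:
servo_tool([
  [-0.36,-0.93,0,0,0,0,0],
  [-0.36,-0.93,0,0,0,0,0],
  [-0.36,-0.93,0,0,0,0,0],
  [-0.36,-0.93,0,0,0,0,0],
  [0,0,0,0,0,0,0],
])

```text
time: 3.55
tool_pos: [0.6081, 0.1716, 0.2043]
ee_rot: [0.0, 0.823, 0.567, 0.001]
contact_force: [2.0, 4.1, 1.8]
finger_gap: -0.003
finger_force: 2.0
```

```bash
python3 - <<'E'
from h import *
st()
E
```

```text
t 3.55 tcp [0.6081 0.1716 0.2043] dock [0.0852 0.0012] yaw_y -20.85 z [ 1.7e-03  2.0e-04 -1.0e+00] F [2.  4.1 1.8] gap -0.003 ff 1.9748425483703613
```

Request:
servo_tool([
  [-0.18,-0.47,0,0,0,0,0],
  [-0.18,-0.47,0,0,0,0,0],
  [-0.11,-0.28,0,0,0,0,0],
  [0,0,0,0,0,0,0],
  [0,0,0,0,0,0,0],
])

```text
time: 4.18
tool_pos: [0.6035, 0.1604, 0.2039]
ee_rot: [0.0, 0.823, 0.568, 0.001]
contact_force: [2.4, 5.0, 3.7]
finger_gap: -0.001
finger_force: 2.6
```

```bash
python3 - <<'E'
from h import *
st()
E
```

```text
t 4.17 tcp [0.6035 0.1604 0.2039] dock [0.0731 0.0015] yaw_y -20.79 z [ 1.5e-03  4.0e-04 -1.0e+00] F [2.4 5.  3.7] gap -0.001 ff 2.5546827167272568
```

Request:
servo_tool([
  [-0.14,-0.37,0,0,0,0,0],
  [-0.07,-0.19,0,0,0,0,0],
  [0,0,0,0,0,0,0],
  [0,0,0,0,0,0,0],
  [0,0,0,0,0,0,0],
])

```text
time: 4.8
tool_pos: [0.6025, 0.1583, 0.2041]
ee_rot: [-0.001, 0.824, 0.567, 0.005]
contact_force: [6.1, 19.0, 0.9]
finger_gap: 0.003
finger_force: 9.8
```

```bash
python3 - <<'E'
from h import *
st()
E
```

```text
t 4.8 tcp [0.6025 0.1583 0.2041] dock [0.0707 0.0017] yaw_y -20.92 z [ 0.0069  0.007  -1.    ] F [ 6.1 19.   0.9] gap 0.003 ff 9.813367947936058
```

The ejector hit its stop at TCP dock x = 70.7 mm, which matches 60 + 11 mm, and the force rose to 20 N. I'll back off, lift and go over to the mouth.

Request:
servo_tool([
  [1.0,2.6,0,0,0,0,0],
  [1.0,2.6,0,0,0,0,0],
  [0,0,5.0,0,0,0,0],
  [0,0,4.0,0,0,0,0.3],
  [-1.8,-4.67,0,0,0,0,0.6],
])

```text
time: 5.42
tool_pos: [0.6043, 0.1611, 0.2963]
ee_rot: [0.002, 0.822, 0.57, 0.003]
contact_force: [0.9, -1.3, -0.8]
finger_gap: 0.417
finger_force: 0.0
```

Request:
servo_tool([
  [-1.8,-4.67,0,0,0,0,0.6],
  [-1.6,-4.15,0,0,0,0,0.6],
  [-1.3,-3.37,0,0,0,0,0.6],
  [0,0,0,0,0,0,0.6],
  [0,0,0,0,0,0,0.6],
])

```text
time: 6.05
tool_pos: [0.5557, 0.0378, 0.2931]
ee_rot: [-0.001, 0.823, 0.568, -0.001]
contact_force: [-0.4, 0.4, 0.5]
finger_gap: 0.6
finger_force: 0.0
```

```bash
python3 - <<'E'
from h import *
c=wcam();im=c["img"][:,:,::-1].copy()
for X in [(*fromdock((-.075,y)),z) for y in(-.007,.007) for z in (.012,.057)]+[(*fromdock((-.035,y)),.067) for y in(-.0245,.0245)]:
    q=wproj(c,X);print(q.round(0));cv2.circle(im,tuple(int(v) for v in q),3,(0,0,255),1)
t=r.camera("top");i2=t["img"][:,:,::-1].copy()
for X in [(*fromdock((x,y)),.057) for x in (-.075,) for y in(-.007,.007)]:
    q=proj(t,X);print("top",q.round(1))
cv2.imwrite("pics/w2.png",np.hstack([im[180:400,150:490],cv2.resize(i2[160:250,210:310],None,fx=220/90,fy=220/90)]))
print("target",fromdock((-.0625,0)))
E
```

```text
t 6.05 tcp [0.5557 0.0378 0.2931] dock [-0.0586  0.0019] yaw_y -20.81 z [-2.1e-03 -1.0e-04 -1.0e+00] F [-0.4  0.4  0.5] gap 0.6 ff 0.0
[328. 216.]
[330. 238.]
[312. 216.]
[310. 238.]
[358. 190.]
[284. 189.]
top [286.3 217.3]
top [284.3 222. ]
target [0.5561002 0.0333904]
```

View pics/w2.png

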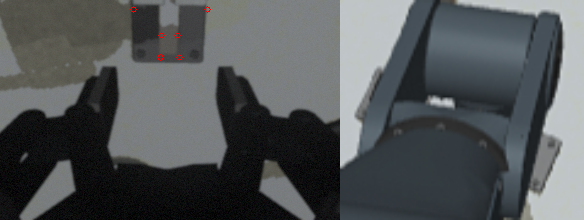

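```bash
python3 - <<'E'
from h import *
c=wcam();im=c["img"][170:260,260:380,::-1];cv2.imwrite("pics/w3.png",cv2.resize(im,None,fx=6,fy=6,interpolation=3))
for x in(-.105,-.035): print(x,[wproj(c,(*fromdock((x,0)),z)).round(0).tolist() for z in(.012,.057)])
E
```

```text
t 6.15 tcp [0.5561 0.0386 0.2934] dock [-0.0576  0.0019] yaw_y -20.72 z [-9.e-04 -1.e-04 -1.e+00] F [-0.  -0.7 -0. ] gap 0.599 ff 0.0
-0.105 [[319.0, 247.0], [319.0, 274.0]]
-0.035 [[320.0, 172.0], [320.0, 186.0]]
```

View pics/w3.png

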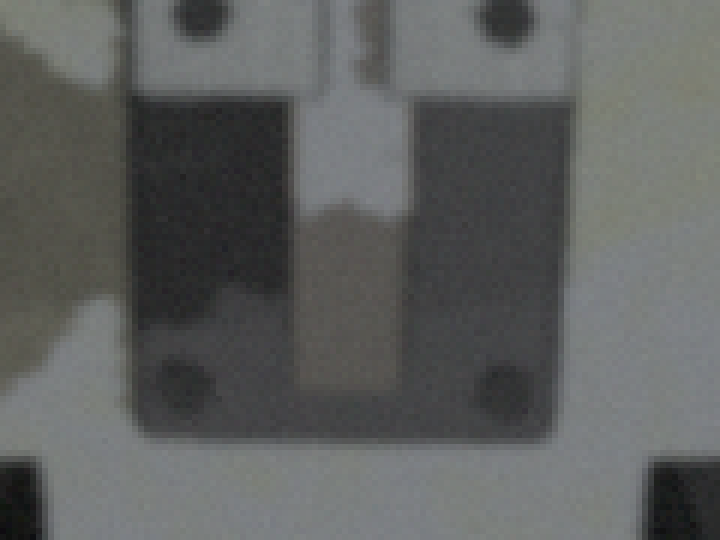

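The cartridge stands out of the mouth with its end top edge at row ~235 and columns 309–327. That puts the end at about dock x = −73.5 mm and on the midline. I'll lower and grip on the ribs.

Request:
servo_tool([
  [0,-0.45,-3.0,0,0,-0.2,0.6],
  [0,0,-4.0,0,0,0,0.6],
  [0,0,-2.8,0,0,0,0.6],
  [0,0,0,0,0,0,0.6],
  [0,0,0,0,0,0,0.4],
], grip_force=40)

```text
time: 6.82
tool_pos: [0.5565, 0.0339, 0.1963]
ee_rot: [0.0, 0.824, 0.567, 0.0]
contact_force: [0.4, 0.4, -0.1]
finger_gap: 0.407
finger_force: 0.0
```

```bash
python3 - <<'E'
from h import *
st()
E
```

```text
t 6.83 tcp [0.5565 0.0339 0.1963] dock [-0.0619 -0.0002] yaw_y -20.94 z [ 1.1e-03 -2.0e-04 -1.0e+00] F [ 0.4  0.4 -0.1] gap 0.407 ff 0.0
```

Request:
servo_tool([
  [0,0,0,0,0,0,0.2],
  [0,0,0,0,0,0,0],
  [0,0,0,0,0,0,0],
  [0,0,0,0,0,0,0],
  [0,0,0,0,0,0,0],
])

```text
time: 7.45
tool_pos: [0.5564, 0.0335, 0.1971]
ee_rot: [0.001, 0.824, 0.566, 0.001]
contact_force: [-0.2, 1.3, 6.9]
finger_gap: 0.159
finger_force: 41.2
```

```bash
python3 - <<'E'
from h import *
st()
E
```

```text
t 7.45 tcp [0.5564 0.0335 0.1971] dock [-0.0623 -0.0002] yaw_y -21.01 z [ 2.3e-03  1.0e-04 -1.0e+00] F [-0.2  1.3  6.9] gap 0.159 ff 41.20703995227814
```

Request:
servo_tool([
  [0,0,0,0,0,0,0],
  [-0.36,-0.93,0.02,0,0,0,0],
  [-0.72,-1.87,0,0,0,0,0],
  [-0.72,-1.87,0,0,0,0,0],
  [0,0,0,0,0,0,0],
], grip_force=60)

```text
time: 8.07
tool_pos: [0.5382, -0.0151, 0.1971]
ee_rot: [0.001, 0.824, 0.566, 0.0]
contact_force: [-1.7, -3.4, 6.1]
finger_gap: 0.159
finger_force: 59.7
```

```bash
python3 - <<'E'
from h import *
st()
T=dict(np.load("top0.npz"))
for n in("dish","beaker"):
    v,u=np.nonzero(np.load(f"top_{n}.npy"));print(n,atz(T,u.mean(),v.mean(),.02))
for z in(.15,.18,.21): print(z,atz(T,376.2,181,z),atz(T,591/2.5+140,203/2.5+100,z-.01))
S=dict(np.load("scene0.npz"))
for z in(.15,.18,.21): print(z,atz(S,203/2.5+170,160/2.5+130,z))
E
```

```text
t 8.07 tcp [ 0.5382 -0.0151  0.1971] dock [-0.1142 -0.0007] yaw_y -21.07 z [ 0.0021 -0.0015 -1.    ] F [-1.7 -3.4  6.1] gap 0.159 ff 59.73140895366669
dish [ 0.43043947 -0.14801538  0.02      ]
beaker [ 0.43691961 -0.32537966  0.02      ]
0.15 [ 0.63573029 -0.20931879  0.15      ] [ 0.63801264 -0.21122806  0.14      ]
0.18 [ 0.62732725 -0.20508362  0.18      ] [ 0.62962306 -0.20697998  0.17      ]
0.21 [ 0.6189242  -0.20084846  0.21      ] [ 0.62123348 -0.20273191  0.2       ]
0.15 [ 0.64211478 -0.20576118  0.15      ]
0.18 [ 0.65666107 -0.19086332  0.18      ]
0.21 [ 0.67120736 -0.17596546  0.21      ]
```

Request:
servo_tool([
  [0,0,2.0,0,0,0,0],
  [-0.4,-1.0,4.0,0,0,0,0],
  [-0.7,-4.0,3.0,0,0,3.3,0],
  [-1.0,-5.0,1.8,0,0,3.3,0],
  [-1.0,-5.0,0,0,0,3.3,0],
])

```text
time: 8.7
tool_pos: [0.5069, -0.1651, 0.3058]
ee_rot: [0.002, 0.771, 0.636, 0.001]
contact_force: [0.2, -0.4, -0.6]
finger_gap: 0.155
finger_force: 58.5
```

Request:
servo_tool([
  [-1.0,-5.0,0,0,0,3.3,0],
  [0,-2.5,0,0,0,3.3,0],
  [0,0,0,0,0,0,0],
  [0,0,0,0,0,0,0],
  [0,0,0,0,0,0,0],
])

```text
time: 9.32
tool_pos: [0.4969, -0.2371, 0.3038]
ee_rot: [-0.001, 0.734, 0.679, -0.0]
contact_force: [-0.5, 0.7, -1.1]
finger_gap: 0.158
finger_force: 58.5
```

```bash
python3 - <<'E'
from h import *
c=wcam();im=c["img"][:,:,::-1];cv2.imwrite("pics/w4.png",im)
for l in("lens","cartridge","window"):
    for q in r.regions_of("wrist",l)[:2]: print(l,round(q["score"],2),q["box"],q["mask"].sum())
for z in(.15,.18,.21): print(z,wproj(c,(.635,-.207,z)).round(0))
s=r.camera("scene");cv2.imwrite("pics/s4.png",s["img"][:,:,::-1])
for l in("cartridge","window","lens"):
    for q in r.regions_of("scene",l)[:2]: print(l,round(q["score"],2),q["box"],q["mask"].sum())
E
```

```text
t 9.32 tcp [ 0.4969 -0.2371  0.3038] dock [-0.3362 -0.0421] yaw_y -4.44 z [-9.e-04  8.e-04 -1.e+00] F [-0.5  0.7 -1.1] gap 0.158 ff 58.47966134548187
lens 0.73 [558.9, 155.1, 636.6, 244.7] 5804
lens 0.21 [425.1, 311.1, 478.1, 340.1] 127
cartridge 0.78 [297.0, 140.7, 334.8, 316.6] 5919
window 0.7 [298.3, 142.5, 337.5, 312.9] 5792
0.15 [567. 199.]
0.18 [604. 219.]
0.21 [649. 245.]
cartridge 0.67 [220.6, 188.9, 255.1, 223.5] 575
cartridge 0.44 [266.9, 151.0, 284.7, 173.6] 214
window 0.67 [266.3, 150.6, 286.8, 175.0] 175
lens 0.61 [225.8, 188.5, 254.1, 223.9] 607
```

View pics/w4.png

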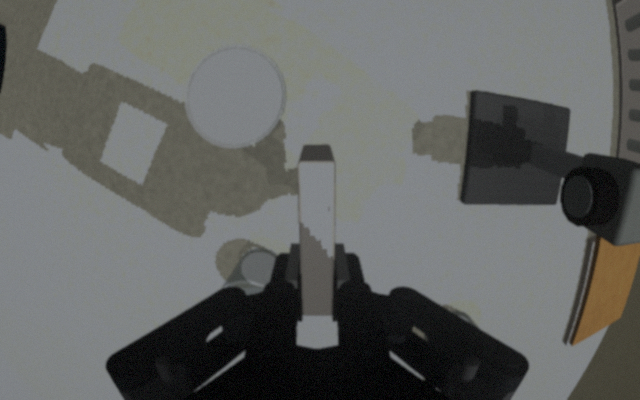

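```bash
python3 - <<'E'
from h import *
im=cv2.imread("pics/w4.png")
a=cv2.resize(im[145:245,540:640],None,fx=5.5,fy=5.5,interpolation=3)
a=cv2.convertScaleAbs(a,alpha=2.0)
b=cv2.convertScaleAbs(cv2.resize(im[80:220,450:490+90],None,fx=1.9,fy=3.9,interpolation=3),alpha=2)
out=np.zeros((550,800,3),np.uint8);out[:,:550]=a;out[:546,550:550+b.shape[1]]=b
cv2.imwrite("pics/l4.png",out)
E
```

```text
(no output)
```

View pics/l4.png

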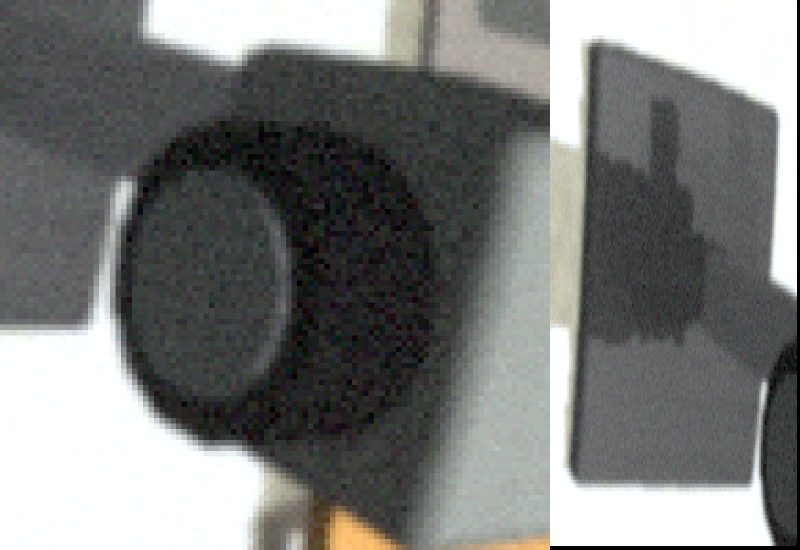

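The zoomed lens shows the glass disc centred at about (578.3,196.7), with the base plate corners near (471.5,90.5), (570,107), (556.5,204.5) and (461.5,203). I'll move to a second vantage point to triangulate.

Request:
servo_tool([
  [0,3,-1.5,0,0,0,0],
  [0,4,-2,0,0,0,0],
  [0,3,-1.5,0,0,0,0],
  [0,0,0,0,0,0,0],
  [0,0,0,0,0,0,0],
])

```text
time: 10.35
tool_pos: [0.4977, -0.1391, 0.2543]
ee_rot: [0.001, 0.734, 0.679, 0.0]
contact_force: [-0.5, 0.1, -0.2]
finger_gap: 0.155
finger_force: 58.5
```

```bash
cat > lens.py <<'E'
from h import *
def glass(img,guess):
    g=cv2.resize(cv2.GaussianBlur(cv2.cvtColor(img,cv2.COLOR_RGB2GRAY),(3,3),0),None,fx=4,fy=4,interpolation=cv2.INTER_CUBIC)
    best=[]
    for th in range(8,60,1):
        cs,h=cv2.findContours((g<th).astype(np.uint8),cv2.RETR_CCOMP,cv2.CHAIN_APPROX_NONE)
        for c,k in zip(cs,h[0]):
            if k[3]<0 or len(c)<60: continue
            e=cv2.fitEllipse(c);ctr=(np.array(e[0])+.5)/4-.5
            if np.hypot(*(ctr-guess))<40 and 15<e[1][1]/4<60 and cv2.contourArea(c)/(np.pi/4*e[1][0]*e[1][1])>.93: best.append((*ctr,e[1][0]/4,e[1][1]/4,e[2],th))
    return np.array(best)
E
python3 - <<'E'
from lens import *
im=cv2.imread("pics/w4.png")[:,:,::-1].copy()
b=glass(im,(578,197));print(len(b),b[::4].round(1) if len(b) else "")
c=wcam();np.savez("w5",**c);cv2.imwrite("pics/w5.png",c["img"][:,:,::-1])
for q in r.regions_of("wrist","lens")[:2]: print(round(q["score"],2),q["box"])
g=wproj(c,(.635,-.207,.155));print(g)
b=glass(c["img"],g);print(len(b),b[::4].round(1) if len(b) else "")
E
```

```text
6 [[578.2 196.5  30.   41.9   0.8  25. ]
 [578.3 197.   29.2  38.9 179.2  29. ]]
t 10.35 tcp [ 0.4977 -0.1391  0.2543] dock [-0.2444 -0.0076] yaw_y -4.49 z [ 0.0017 -0.0012 -1.    ] F [-0.5  0.1 -0.2] gap 0.155 ff 58.533366322517395
0.78 [559.1, 322.3, 637.3, 397.3]
[568.3522605  393.32638698]
0
```

```bash
python3 - <<'E'
from lens import *
from scipy.optimize import least_squares
c5=dict(np.load("w5.npz"))
b=glass(c5["img"],(580,355));print(len(b),b[::3].round(1) if len(b) else "")
R4=Ro.from_quat([.734,.679,0,-.001]).as_matrix()
# view-4 pose from reported state
T=c5["tool_from_camera"];y=np.radians(-4.44);ex=np.array([-np.sin(y),np.cos(y),0]);ey=np.array([np.cos(y),np.sin(y),0])
R4=np.c_[ex,ey,[-.0009,.0008,-1]]
c4=dict(K=c5["K"],Rw=R4@T[:3,:3],o=R4@T[:3,3]+[.4969,-.2371,.3038])
np.savez("w4",**c4)
top=dict(np.load("top0.npz"))
# base corners: front-left, back-left ... in lens frame
C=np.array([[-.065,.055,.012],[.065,.055,.012],[.065,-.055,.012],[-.065,-.055,.012]])
w=[[471.5,90.5],[570,107],[556.5,204.5],[461.5,203]]
t=np.array([[524,229],[532,121],[628,128],[620,238]])/2.5+[140,100]-.3
for a in w: o,d=wray(c4,*a);print((o+d*(.012-o[2])/d[2]).round(4),end=" ")
def f(p):
    W=[(p[0]+np.cos(p[2])*x-np.sin(p[2])*yy,p[1]+np.sin(p[2])*x+np.cos(p[2])*yy,z) for x,yy,z in C]
    return np.r_[[wproj(c4,X)-a for X,a in zip(W,w)],[proj(top,X)-a for X,a in zip(W,t)]].ravel()
s=least_squares(f,[.70,-.21,-.08],loss="soft_l1");print("\nbase",s.x,np.degrees(s.x[2]),f(s.x).reshape(-1,2).round(1).tolist())
rays=[wray(c4,578.25,196.75)]
if len(b): rays.append(wray(c5,*np.median(b[:,:2],0)))
A=sum(np.eye(3)-np.outer(d,d) for o,d in rays);B=sum((np.eye(3)-np.outer(d,d))@o for o,d in rays)
if len(b):
    X=np.linalg.solve(A,B);print("lens",X,[np.linalg.norm(np.cross(d,X-o)).round(4) for o,d in rays]);print("top",proj(top,X))
o,d=rays[0]
for z in(.15,.16,.17,.18,.19): P=o+d*(z-o[2])/d[2];print(z,P.round(4),proj(top,P).round(1))
E
```

```text
0 
[ 0.6431 -0.15    0.012 ] [ 0.7739 -0.1595  0.012 ] [ 0.7658 -0.269   0.012 ] [ 0.6351 -0.2563  0.012 ] 
base [ 0.70427092 -0.20964013 -0.07591352] -4.349524560924078 [[0.3, -0.4], [-0.4, -0.0], [-0.5, 0.3], [-0.2, 3.0], [-1.1, -0.1], [-1.0, -0.7], [-1.1, -0.2], [-0.3, -0.3]]
0.15 [ 0.6452 -0.2065  0.15  ] [375.  177.4]
0.16 [ 0.6337 -0.2024  0.16  ] [374.  180.7]
0.17 [ 0.6222 -0.1983  0.17  ] [372.9 184.1]
0.18 [ 0.6107 -0.1943  0.18  ] [371.9 187.5]
0.19 [ 0.5992 -0.1902  0.19  ] [370.8 191. ]
```

Request:
servo_tool([
  [0,-3,3,0,0,0,0],
  [0,-4,3.2,0,0,0,0],
  [1,-2.95,0,0,0,0.1,0],
  [2,0,0,0,0,0,0],
  [1.9,0,0,0,0,0,0],
])

```text
time: 11.08
tool_pos: [0.5462, -0.24, 0.3168]
ee_rot: [0.001, 0.735, 0.678, 0.0]
contact_force: [0.6, 0.2, -0.5]
finger_gap: 0.154
finger_force: 58.6
```

Request:
servo_tool([
  [0,0,0,0,0,0,0],
  [0,0,0,0,0,0,0],
  [0,0,0,0,0,0,0],
  [0,0,0,0,0,0,0],
  [0,0,0,0,0,0,0],
])

```text
time: 11.7
tool_pos: [0.5458, -0.2378, 0.316]
ee_rot: [-0.0, 0.734, 0.679, -0.0]
contact_force: [-0.0, 0.9, -1.0]
finger_gap: 0.155
finger_force: 58.6
```

```bash
python3 - <<'E'
from lens import *
c=wcam();np.savez("w6",**c);cv2.imwrite("pics/w6.png",c["img"][:,:,::-1])
for q in r.regions_of("wrist","lens")[:2]: print(round(q["score"],2),q["box"])
g=wproj(c,(.640,-.2048,.1545));print(g)
b=glass(c["img"],g);print(len(b),b[::3].round(1) if len(b) else "")
t=r.camera("top");s=r.camera("scene");np.savez("t6",**t);np.savez("s6",**s)
im=c["img"][:,:,::-1].copy()
for th in np.linspace(0,2*np.pi,24,endpoint=False):
    L=np.array([.640,-.2048,.1545])+.016*(np.cos(th)*np.array([.0758,.997,0])+np.sin(th)*np.array([0,0,1]))
    cv2.circle(im,tuple(int(round(v)) for v in wproj(c,L)),0,(0,0,255),-1)
u,v=g.astype(int);u0=min(max(u-60,0),520);v0=min(max(v-60,0),280)
a=cv2.convertScaleAbs(cv2.resize(im[v0:v0+120,u0:u0+120],(480,480),interpolation=3),alpha=2)
b2=cv2.convertScaleAbs(cv2.resize(im[120:340,270:370],(218,480),interpolation=3),alpha=1.3)
cv2.imwrite("pics/l6.png",np.hstack([a,b2]));print(u0,v0)
E
```

```text
t 11.7 tcp [ 0.5458 -0.2378  0.316 ] dock [-0.3193 -0.088 ] yaw_y -4.4 z [-2.e-04  1.e-04 -1.e+00] F [-0.   0.9 -1. ] gap 0.155 ff 58.58742713928223
0.91 [480.2, 135.0, 637.7, 248.9]
[498.54277211 195.1232751 ]
0 
438 135
```

View pics/l6.png

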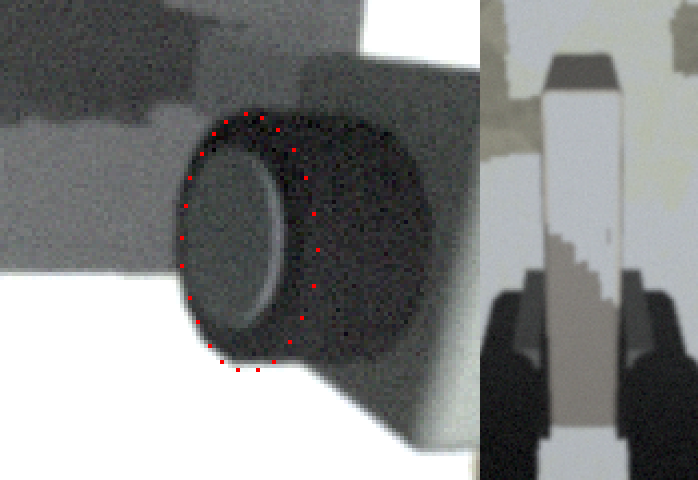

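```bash
python3 - <<'E'
from lens import *
from scipy.optimize import least_squares
c4=dict(np.load("w4.npz"));c6=dict(np.load("w6.npz"));top=dict(np.load("top0.npz"))
yl=np.radians(-4.35);lx=np.array([np.cos(yl),np.sin(yl),0]);ly=np.array([-np.sin(yl),np.cos(yl),0]);lz=np.array([0,0,1.])
rays=[wray(c4,578.25,196.75),wray(c6,496.6,194.1)]
A=sum(np.eye(3)-np.outer(d,d) for o,d in rays);B=sum((np.eye(3)-np.outer(d,d))@o for o,d in rays)
X=np.linalg.solve(A,B);print("glass",X.round(4),[np.linalg.norm(np.cross(d,X-o)).round(4) for o,d in rays],proj(top,X))
obs=[(c4,(560.4,166.4,225.0)),(c6,(482.1,161.6,225.4))]
def f(p):
    e=[]
    for c,q in obs:
        P=np.array([wproj(c,p+.016*(np.cos(t)*ly+np.sin(t)*lz)) for t in np.linspace(0,6.283,120)])
        e+=[P[:,0].min()-q[0],P[:,1].min()-q[1],P[:,1].max()-q[2]]
    return np.array(e)
s=least_squares(f,[.64,-.205,.155]);L=s.x;print("rim",L.round(4),f(L).round(1),proj(top,L))
b=np.array([.7043,-.2096,0]);
for n,V in(("glass",X),("rim",L)): d=V-b;print(n,"lat to base axis",(d@ly).round(4),"ahead",(d@lx).round(4))
# cartridge in tool frame
R=c6["Rw"]@c6["tool_from_camera"][:3,:3].T; tcp=c6["o"]-R@c6["tool_from_camera"][:3,3]
pts=[[299.8,161.3],[335.1,161.3],[303,145.2],[331.5,145.2],[301.2,316.3],[333.3,316.3]]
M=[(.035,-1,.045),(.035,1,.045),(.035,-1,0),(.035,1,0),(-.035,-1,.045),(-.035,1,.045)]
cx=R[:,0]; cy=R[:,1]
def wp(p,x,y,z):
    Q=Ro.from_rotvec([0,p[3],p[4]]).as_matrix() # pitch, yaw in tool frame
    return tcp+R@(np.array(p[:3])+Q@np.array([x,y,-z]))
def g(p):
    sgn=1 if wproj(c6,wp(p,.035,.007,.045))[0]>317 else -1
    return np.r_[np.array([wproj(c6,wp(p,x,sgn*y*.007,z))-q for (x,y,z),q in zip(M,pts)]).ravel(),p[3]*100,(p[4])*100]
s=least_squares(g,[.024,0,.185,0,0]);p=s.x
print("cart tool",p.round(4),g(p).round(1));W=wp(p,.017,0,.0225);print("window",W.round(4),"nominal",(tcp+R@[.0408,0,.1626]).round(4))
for n,V in(("glass",X),("rim",L)):
    d=(V-.09*lx)-W;print(n,"need world",d.round(4),"lensframe",[(d@a).round(4) for a in(lx,ly,lz)])
np.savez("est",W=W,L=L,X=X)
E
```

```text
glass [ 0.6335 -0.2019  0.1611] [np.float64(0.0007), np.float64(0.0008)] [373.83160168 180.6407304 ]
rim [ 0.6395 -0.2039  0.1548] [-0.8 -0.9  0.6  0.7 -0.1  0.3] [374.26252937 178.99507671]
glass lat to base axis 0.0023 ahead -0.0712
rim lat to base axis 0.0008 ahead -0.065
cart tool [ 0.0237  0.0006  0.1862 -0.0078  0.0005] [-1.6  0.3  1.5  0.3  0.5 -0.2 -0.4 -0.2  0.6 -0.2 -0.6 -0.2 -0.8  0. ]
window [ 0.5495 -0.1971  0.1522] nominal [ 0.5489 -0.1971  0.1534]
glass need world [-0.0057  0.0021  0.009 ] lensframe [np.float64(-0.0059), np.float64(0.0016), np.float64(0.009)]
rim need world [0.0003 0.0001 0.0026] lensframe [np.float64(0.0003), np.float64(0.0001), np.float64(0.0026)]
```

Request:
servo_tool([
  [-4,0,0,0,0,0,0],
  [-3,-1.3,-1.0,0,-10,0,0],
  [-2,-1.3,-1.8,0,-10,0,0],
  [-2,-1.3,-1.8,0,-10,0,0],
  [-1,-1.3,-1.8,0,-10,0,0],
])

```text
time: 12.52
tool_pos: [0.4473, -0.2703, 0.2721]
ee_rot: [0.153, 0.704, 0.665, 0.198]
contact_force: [1.1, 0.3, -1.0]
finger_gap: 0.158
finger_force: 58.8
```

Request:
servo_tool([
  [0,0,0,0,0,0,0],
  [0,0,0,0,0,0,0],
  [0,0,0,0,0,0,0],
  [0,0,0,0,0,0,0],
  [0,0,0,0,0,0,0],
])

```text
time: 13.15
tool_pos: [0.4482, -0.2698, 0.2724]
ee_rot: [0.152, 0.704, 0.666, 0.197]
contact_force: [-0.5, -0.4, -0.3]
finger_gap: 0.153
finger_force: 58.8
```

```bash
python3 - <<'E'
from lens import *
c=wcam();np.savez("w7",**c);cv2.imwrite("pics/w7.png",c["img"][:,:,::-1])
for q in r.regions_of("wrist","lens")[:2]: print(round(q["score"],2),q["box"])
for X in((.6395,-.2039,.1548),(.6335,-.2019,.1611)):
    g=wproj(c,X);print(g)
b=glass(c["img"],g);print(len(b),b[::3].round(1) if len(b) else "")
E
```

```text
t 13.15 tcp [ 0.4482 -0.2698  0.2724] dock [-0.3842 -0.0085] yaw_y -4.4 z [ 0.4793  0.0477 -0.8764] F [-0.5 -0.4 -0.3] gap 0.153 ff 58.81557762622833
0.57 [473.2, 94.8, 567.4, 178.9]
[493.79828683 139.57728162]
[498.03833086 137.55122912]
16 [[494.4 139.1  33.7  38.6 175.2  30. ]
 [494.5 139.   32.9  37.6 174.9  33. ]
 [494.6 139.1  32.1  36.8 175.   36. ]
 [494.6 139.   31.6  35.8 174.6  39. ]
 [494.8 139.1  30.8  34.7 174.2  42. ]
 [495.2 140.   29.1  31.  165.6  45. ]]
```

```bash
python3 - <<'E'
from lens import *
from scipy.optimize import least_squares
c4,c6,c7=[dict(np.load(f"w{i}.npz")) for i in(4,6,7)]
yl=np.radians(-4.35);lx=np.array([np.cos(yl),np.sin(yl),0]);ly=np.array([-np.sin(yl),np.cos(yl),0]);lz=np.array([0,0,1.])
b=np.array([.7043,-.2096,0])
gl=[(c4,(578.25,196.75)),(c6,(496.6,194.1)),(c7,(494.5,139.1))]
obs=[(c4,(560.4,166.4,225.0)),(c6,(482.1,161.6,225.4))]
def f(p):
    e=[];L=p[:3];G=L-p[3]*lx
    for c,q in gl: e+=list(wproj(c,G)-q)
    for c,q in obs:
        P=np.array([wproj(c,L+.016*(np.cos(t)*ly+np.sin(t)*lz)) for t in np.linspace(0,6.283,120)])
        e+=[P[:,0].min()-q[0],P[:,1].min()-q[1],P[:,1].max()-q[2]]
    return np.array(e+[p[3]/.0015,((L-b)@ly)/.002])
s=least_squares(f,[.64,-.205,.155,0]);print(s.x.round(4),f(s.x).round(1))
C=np.linalg.inv(s.jac.T@s.jac);print("std",np.sqrt(np.diag(C)).round(4))
rays=[wray(c4,*gl[0][1]),wray(c7,*gl[2][1])]
A=sum(np.eye(3)-np.outer(d,d) for o,d in rays);B=sum((np.eye(3)-np.outer(d,d))@o for o,d in rays)
print("glass 4+7",np.linalg.solve(A,B).round(4))
L=s.x[:3];print("focus",(L-.09*lx).round(4),"tcp cmd", (L-.09*lx-.0408*ly+[0,0,.1632]).round(4))
E
```

```text
[ 6.387e-01 -2.036e-01  1.559e-01  6.000e-04] [-0.2 -0.9  0.4 -0.2 -0.3  0.2 -0.6 -0.8  1.1  0.4 -0.1  0.9  0.4  0.5]
std [0.0008 0.0004 0.0009 0.0007]
glass 4+7 [ 0.6331 -0.2026  0.1597]
focus [ 0.5489 -0.1968  0.1559] tcp cmd [ 0.5458 -0.2375  0.3191]
```

Request:
servo_tool([
  [0,1.2,1.6,-0.95,9.55,0,0],
  [1,1.0,1.6,-0.95,9.55,0,0],
  [2.5,1.03,1.56,-0.95,9.55,0,0],
  [3.2,0,0,0,0,0,0],
  [3.0,0,0,0,0,0,0],
])

```text
time: 13.88
tool_pos: [0.5419, -0.2431, 0.3073]
ee_rot: [0.031, 0.722, 0.689, 0.061]
contact_force: [-0.2, -1.2, -0.9]
finger_gap: 0.153
finger_force: 58.8
```

Request:
servo_tool([
  [0,0,0,0,0,0,0],
  [0,0,0,0,0,0,0],
  [0,0,0,0,0,0,0],
  [0,0,0,0,0,0,0],
  [0,0,0,0,0,0,0],
])

```text
time: 14.5
tool_pos: [0.5404, -0.2436, 0.3069]
ee_rot: [0.03, 0.722, 0.688, 0.061]
contact_force: [-0.0, -0.5, 0.1]
finger_gap: 0.153
finger_force: 58.8
```

```bash
python3 - <<'E'
from h import *
o,R=st();print("to go cm",((np.array([.5452,-.2375,.320])-o["tool_pos"])*100).round(2))
print("turn",np.degrees((Ro.from_matrix(np.c_[[np.sin(.0759),np.cos(.0759),0],[np.cos(.0759),-np.sin(.0759),0],[0,0,-1]])*Ro.from_matrix(R).inv()).as_rotvec()).round(2))
s=r.camera("scene");t=r.camera("top");a=np.vstack
im=np.hstack([cv2.resize(s["img"][130:230,200:310,::-1],(440,400),interpolation=3),cv2.resize(t["img"][120:220,320:410,::-1],(360,400),interpolation=3)])
cv2.imwrite("pics/fin.png",im)
for n,c in(("s",s),("t",t)): print(n,[proj(c,X).round(1).tolist() for X in((.638,-.2036,.157),(.5483,-.1968,.157),(.5483-.0017,-.1968+.0178,.157+.0225),(.5483-.0017,-.1968+.0178,.157-.0225))])
E
```

```text
t 14.5 tcp [ 0.5404 -0.2436  0.3069] dock [-0.3266 -0.0851] yaw_y -2.93 z [ 0.1295  0.0402 -0.9908] F [-0.  -0.5  0.1] gap 0.153 ff 58.849037289619446
to go cm [0.48 0.61 1.31]
turn [-2.21  7.47 -1.59]
s [[252.2, 191.9], [269.9, 171.0], [274.4, 168.3], [275.9, 177.1]]
t [[374.3, 179.3], [372.1, 214.5], [365.9, 213.2], [363.9, 216.9]]
```

View pics/fin.png

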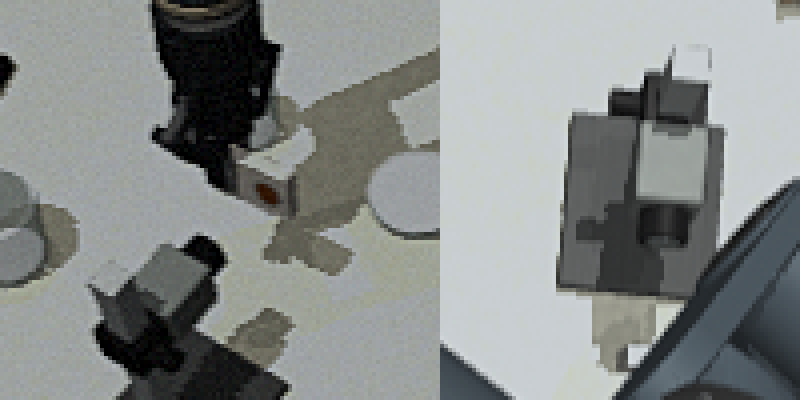

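The scene crop shows the cartridge in front of the lens with its window at about (267,190) in crop px. It is still slightly tilted, because not all of the tilt was undone, so I'll apply the remaining correction.

Request:
servo_tool([
  [0.2,0.3,0.6,-1.1,3.75,-0.8,0],
  [0.28,0.31,0.71,-1.1,3.72,-0.8,0],
  [0,0,0,0,0,0,0],
  [0,0,0,0,0,0,0],
  [0,0,0,0,0,0,0],
])

```text
time: 15.22
tool_pos: [0.5453, -0.2374, 0.3196]
ee_rot: [-0.0, 0.733, 0.68, 0.0]
contact_force: [0.5, 0.8, -0.1]
finger_gap: 0.152
finger_force: 58.8
```

```bash
cat > fin.py <<'E'
from h import *
ps=[]
for i in range(4): o,R=st();r.camera("top");ps.append(o["tool_pos"])
print("to go cm",((np.array([.5452,-.2375,.320])-np.mean(ps,0))*100).round(2))
print("turn",np.degrees((Ro.from_matrix(np.c_[[np.sin(.0759),np.cos(.0759),0],[np.cos(.0759),-np.sin(.0759),0],[0,0,-1]])*Ro.from_matrix(R).inv()).as_rotvec()).round(2))
s=r.camera("scene");hsv=cv2.cvtColor(s["img"],cv2.COLOR_RGB2HSV).astype(int)
m=((hsv[...,0]<12)|(hsv[...,0]>170))&(hsv[...,1]>120);m[:150]=0;m[200:]=0;m[:,:250]=0;m[:,300:]=0
v,u=np.nonzero(m);print("red",m.sum(),u.mean(),v.mean(),"pred near face",proj(s,np.array([.5483,-.1968,.157])+.007*np.array([.997,-.076,0])).round(1))
E
python3 fin.py
```

```text
t 15.22 tcp [ 0.5453 -0.2374  0.3196] dock [-0.319  -0.0874] yaw_y -4.34 z [ 0.e+00  8.e-04 -1.e+00] F [ 0.5  0.8 -0.1] gap 0.152 ff 58.8442987203598
t 15.28 tcp [ 0.5453 -0.2375  0.3196] dock [-0.3191 -0.0875] yaw_y -4.34 z [-0.e+00  7.e-04 -1.e+00] F [-0.6 -1.5  0.2] gap 0.153 ff 58.84416460990906
t 15.32 tcp [ 0.5454 -0.2375  0.3197] dock [-0.3191 -0.0875] yaw_y -4.34 z [ 0.e+00  5.e-04 -1.e+00] F [-0.2  0.4 -0.4] gap 0.159 ff 58.84534478187561
t 15.38 tcp [ 0.5454 -0.2375  0.3197] dock [-0.3191 -0.0876] yaw_y -4.34 z [ 1.e-04  4.e-04 -1.e+00] F [-0.5 -0.1 -0.6] gap 0.155 ff 58.844250440597534
to go cm [-0.02 -0.    0.03]
turn [-0.02  0.   -0.01]
red 26 259.15384615384613 166.69230769230768 pred near face [268.6 172.6]
```

```bash
python3 - <<'E'
from h import *
s=r.camera("scene");I=s["img"].astype(int);d=I[...,0]-I[...,1]
m=(d>40).astype(np.uint8);m[:150]=0;m[205:]=0;m[:,:240]=0;m[:,310:]=0
n,l,S,C=cv2.connectedComponentsWithStats(m);print(S.tolist(),C.round(2).tolist())
f=np.array([.5483,-.1968,.157]);n=np.array([.997,-.076,0])
for k in(0,.004,.007): print(proj(s,f+k*n).round(1))
P=[proj(s,f+.007*n+.0125*(np.cos(t)*np.array([.076,.997,0])+np.sin(t)*np.array([0,0,1]))) for t in np.linspace(0,6.28,40)];P=np.array(P);print("pred win box",P.min(0).round(1),P.max(0).round(1))
# lens barrel: rim centroid reference & cartridge face corners
print("cart face corners",[proj(s,f+.007*n+a*np.array([.076,.997,0])+[0,0,z]).round(1).tolist() for a in(.018,-.052) for z in(.0225,-.0225)])
for q in r.regions_of("scene","cartridge")[:2]: print(q["score"],q["box"])
E
```

```text
[[0, 0, 640, 400, 256000]] [[319.5, 199.5]]
[269.9 171. ]
[269.2 171.9]
[268.6 172.6]
pred win box [265.2 169.6] [272.  175.6]
cart face corners [[272.6, 170.6], [274.2, 179.4], [253.8, 161.0], [256.0, 170.0]]
0.54 [258.5, 157.5, 278.1, 179.8]
```

```bash
python3 - <<'E'
from h import *
I=np.mean([r.camera("scene")["img"].astype(float) for _ in range(4)],0);d=(I[...,0]-I[...,1])
print(d[160:186,256:282].round(0).astype(int))
w=np.clip(d[160:186,256:282]-12,0,None);v,u=np.mgrid[160:186,256:282];print((w*u).sum()/w.sum(),(w*v).sum()/w.sum())
E
```

```text
[[-2 -1  1  2  2  0 -2 -2 -3 -4 -5 -5 -4 -2  1  2  2  0  2 -3 -6 -5 -4 -4
   2  2]
 [-3  1  0  0  4  2  2  0 -2 -2 -5 -3 -5 -3  0  2  1  1 -3 -4 -4 -4  2  2
   2  1]
 [ 4  1 -1  2  3  4  3  2  0 -6 -6 -6 -3 -2 -1  1  0  0 -1 -5 -4  2  2  2
   0  2]
 [-1  3  0  2  2  3  5  2  3  4 -2 -5 -6 -7 -3  3  4 -2 -3  2  1  1  2 -1
   1  2]
 [ 0  0 -1 -2  2  2  3  5  3  4  4  2 -1 -3  2  2 -4 -5 -2  1  2  2  2  1
   2  1]
 [ 0  2  2  0  3  2  3 -3 -6  2  2 -5 -5 -2 -1 -4 -6 -4 -4  1  0  1  3  0
   2  0]
 [ 2 -2  0  0  1  3  2  0 -5 -8 -6 -6 -4 -5 -4 -4 -3 -4 -7 -4  2  1  0  1
   0  2]
 [ 1  2 -3 -2  0  4  4  4  2  0 -5 -4 -4 -5 -7 -3 -4 -4 -3 -6 -4  1  2  0
   0  1]
 [ 0  2 -1 -1  1  1  3  3  2  4  2 -1 -6 -6 -6 -6 -4 -6 -5 -4 -6 -4  2  2
   0  2]
 [ 0  1  1 -2  0  2  5  2  1  2  2  4  2  0 -4 -6 -5 -4  0 -3 -5 -5 -4  2
   0  2]
 [ 0  0 -1 -3  0 -1  2  3  2  1  1  2  2  1  3  2 -4 -3  1  0 -4 -3  1  2
   2  2]
 [-5 -1  0  0  0  0  2  2  2  4 11 24 13  5  2  3  4  3  1  1 -5 -4  2  1
   0  0]
 [-5 -5 -4 -4  1  2  1  4  0  4 18 25 25 22 14 -1  0  2  2  0  0  1  1 -2
  -1  0]
 [-4 -4 -6 -5 -6 -6  
[... 395 characters left out ...]
[-5 -4 -4 -6 -4 -5 -4 -4 -4 -4 -6 -5 -5 -6 -4 -2  4  5  2  0  2  1  1  0
   2  2]
 [-4 -6 -5 -4 -6 -5 -4 -4 -4 -6 -5 -6 -4 -5 -6 -4  2  1  2  2  1  2  1  0
   1  1]
 [-5 -4 -5 -5 -4 -4 -3 -4 -5 -5 -4 -3 -5 -4 -5 -2  0  2  2  0  0  0  2  0
  -2 -1]
 [-5 -6 -2 -6 -4 -6 -3 -5 -4 -7 -6 -6 -4 -4 -5 -3  1  0  0  1 -1  1  2  2
   0 -1]
 [-5 -4 -4 -5 -5 -3 -5 -4 -4 -5 -4 -4 -6 -4 -5 -3  2  0  1  1  2  1  2  0
   3  0]
 [-4 -5 -6 -4 -5 -5 -4 -4 -5 -3 -6 -5 -4 -5 -6 -3  3  0  0  1  2 -1  2  1
   0  1]
 [-5 -5 -5 -5 -4 -5 -4 -4 -5 -4 -5 -4 -4 -6 -3  3  2  1  1  0  0 -1  0  1
   0  2]
 [-5 -4 -4 -2 -6 -4 -7 -5 -4 -6 -4 -6 -5 -4 -4  2  2  0  2  2  2  0  0  2
   2  0]]
268.3011363636364 172.82386363636363
```

```bash
python3 -c "
from station import r
print(r.job_done())"
```

```text
the job is handed in; nothing more can be done
None
```

I pushed the ejector fully in, drew the cartridge out and handed the job in with the gripper holding it upright, square to the lens, its window at the measured focus; the lens position is the least certain part, to a few mm.

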